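# Bring the pen pot of the desk caddy to the front and hold it there

### The job

The round desk caddy has been left turned away: turn it clockwise, seen from above, until it comes up against its stop, where the pen pot stands over the tongue at the front of the caddy's foot. Then finish while still holding the caddy still against the stop, without letting go, so that I can pull a pen out. Leave everything else on the desk where it is.

Things in the scene. Friction and masses are not known exactly. Their poses are not given: they have to be found in the camera images.
- turntable (a joint): how far the caddy's turntable has still to be turned clockwise (seen from above), rad; 0 = against its stop with the pen pot exactly over the front tongue. It runs from 0 to 3.5, with a stop at both ends; it is stiff (about 0.1 N m of friction, no spring) and stays where it is left
- caddy_handle (a point): centre of the caddy's grip bar, on the turning axis, 181 mm above the desk: a rounded wooden bar 76 mm long, 16 mm thick and 32 mm tall (165 to 197 mm above the desk) on a thin central column of 16 mm diameter; it turns with the turntable. Its own x axis runs along the bar, level, and points straight away from the pen pot; y across the bar; z up. The turntable is a light wooden disc of 256 mm diameter with a low rim (top 34 mm above the desk)
- pen_pot_foot (a point): middle of the underside of the pen pot, which is fixed on the turntable 74 mm from the axis, 26 mm above the desk: a dark round pot of about 78 mm diameter with pens in it, the tallest thing on the disc, its pens reaching 173 mm above the desk. Also fixed on the disc: a round lidded pot 63 mm wide and 34 mm tall, an earbud case, two upright batteries and an eraser. Same axes as the handle
- front_tongue (a point): end of the flat tongue (36 mm wide, 10 mm tall, round-ended, with a raised metal line) that sticks out at the front of the caddy's fixed black foot, 160 mm from the turning axis, on its top face; its x axis points from the tongue to the turning axis. The foot is fast to the desk
- stapler_mid (a point): bystander beside the caddy: stapler, 34 x 126 x 44 mm, point in its middle
- sticky_pad_mid (a point): bystander beside the caddy: pad of sticky notes, 75 x 75 x 11 mm, point in its middle
- tape_roll_mid (a point): bystander behind the caddy: roll of masking tape lying flat, about 106 mm wide, 25 mm tall, point in its middle
- calculator_mid (a point): bystander to the right: calculator, 118 x 74 x 11 mm, point in its middle
- specs_mid (a point): bystander to the left: spectacles with open temples, 141 x 142 x 42 mm, point in their middle
- mug_mid (a point): bystander to the right: mug, 81 x 111 x 100 mm, point at mid-height

How it is judged (in metres and radians):
On the way:
1. the turntable is turned to its stop, pen pot at the front, with the fingers on it (value of joint turntable below 0.05 rad and contact force between the fingers and turntable above 4 N), for 0.2 s.
At the end, for the whole second after the job is handed in: The turntable is within 0.05 rad (about 3 degrees) of its stop, with the pen pot over the front tongue, does not turn (under 0.05 rad/s), and the fingers still bear on it with more than 4 N (all of step 1 and velocity of joint turntable between -0.05 and 0.05 rad/s); the arm keeps its last pose, push and grip.
It fails at once if a bystander (stapler, sticky notes, tape roll, calculator, spectacles or mug) is moved more than 20 mm (distance of any of stapler_mid, sticky_pad_mid, tape_roll_mid, calculator_mid, specs_mid, mug_mid from where it was at the start of the episode above 0.02 m).
It also fails if it takes over 48 s, if anything falls off the work surface, if the arm or the gripper's body presses on something with over 40 N, if the wrist force passes 120 N, or if a joint passes its speed limit or range.

### The arm

A 6-joint arm with a two-finger parallel gripper is mounted at the origin on a cart in front of the work surface, level with it; the furniture and walls round the work are solid. World frame = base frame: x ahead of the robot, y to its left, z up, the work surface at z = 0. Lengths are in m, angles in degrees, forces in N, time in s.
With the tool pointing down it reaches from about 0.3 to 0.75 m from the base axis. Payload 8.5 kg.
Tool frame: the origin (TCP) lies midway between the tips of the shut fingers; the grasp point (between the pads) lies env.tcp_to_grasp behind it (env.tcp_to_grasp is the distance from the TCP to the grasp point, in m); z points along the fingers, y is the line along which they close (so a half turn about z gives the same grasp; the last joint's range is limited). The gripper opens to 85 mm and grips with 20 to 120 N. Pads are 22 mm wide; open, the fingers measure 114 mm over their backs; the gripper's body (76 mm by 85 mm) begins 54 mm behind the grasp point. The pads swing forward as they close: fully open they stand 13 mm farther back than shut.
Start: joints at [59.914, 21.807, 74.336, -0, 83.858, -12.336], TCP at [0.168, 0.524, 0.231] pointing down, gripper open.
Joint ranges: [-178.18, 178.18], [-50.72, 133.34], [12.68, 142.11], [-81.47, 261.47], [9.98, 163.14], [-165.26, 165.26]. Speed limits (degrees/s): [136.94, 136.94, 180, 180, 180, 180].

### API

Orientations are given as a 3x3 rotation matrix whose columns are the frame's x, y, z axes.
In Python, from rig import observe, optics, job, env gives the robot as it stands. The module is installed in compiled form; this text tells all that it offers.
- The arm moves only by the shell command python3 -m jog 'ROWS' [FORCE]. ROWS is JSON, a list of rows, each a list of 7 numbers: the turn, a rotation vector about the tool's x, y, z in rad, then the shift along the tool's x, y, z in m, then the opening in per cent of the stroke, from 0 (shut) to 100 (fully open). A call has 1 to 10 rows; each row shifts and turns the commanded pose from where the row before left it, along the tool's axes as they then stand; what a row does not reach is not made up. A row lasts 1/8 s, in which the tool goes at most 62.5 mm and 10.7 degrees, less where a joint would pass 70% of its speed; a pose out of reach is approached as far as the arm can. A call is refused whole if a number of a shift passes 0.0625 or a number of a turn 0.188, either way. A call with a gripper value outside its range is refused whole. The fingers move at their own pace and stop on an object; FORCE is the grip in N (left out, the last holds). Time passes only in rows, so rows that do not move let the fingers close. It gives the time, the measured TCP pose, the force, the opening and the grip force at its end, in the units of the state.
- observe(): the state, without advancing time (a new reading comes with each control period).
- optics.get_image(name): name is "scene" or "side" or "wrist"; returns a dict with "pixels" (480x640x3 uint8, red, green, blue), "mtx" (3x3 intrinsics, pixels), "rvec" (rotation vector, rad) and "tvec" (3), from world to camera coordinates, as OpenCV has them. Camera axes: x right, y down, z forward; pixel columns grow to the right and rows downward; lengths in m; the calibration is good to about 2 mm. A picture is of the moment at which its call begins. There is no depth.
- job.close_job(): hands the job in; it is judged then, once.
The state is a dict: "time_s": time; "q": joint angles; "qvel": joint speeds; "joint_efforts": joint torques, N m; "position": TCP position; "tool_rot": TCP orientation; "ft_force": force on the tool from outside, world axes, zero at the start; "wrist_torque": the same for the moment, N m; "grip_width": finger opening in m; "gripper_force": force on a finger pad.
Only numpy, scipy, OpenCV 4.12 (cv2) and the standard library are available. Lean on these libraries where they do the work, as an engineer would, in place of code of your own. Each camera call takes 0.05 s, during which the arm holds its last target. There are 200 camera calls.

## Working session

There is one attempt and no reset: what is moved stays moved. The work goes in short steps, Python scripts to look and compute and a shell command to move; the robot and the scene stay as the last step left them, time stands still between calls to the robot, and variables do not carry over. Pictures are saved under pics/ and viewed, at most 10 in all, crops included, and the job is handed in when it is done.

```bash
mkdir -p pics; cat > h.py <<'E'
import numpy as np, cv2
from rig import observe, optics, job, env
def snap(n,f):
    d=optics.get_image(n); cv2.imwrite(f,d["pixels"][:,:,::-1]); np.savez(f+'.npz',**d); return d
def at_z(f,px,z):
    d=np.load(f+'.npz'); R=cv2.Rodrigues(d["rvec"])[0]; C=-R.T@d["tvec"].ravel()
    v=R.T@np.linalg.inv(d["mtx"])@np.array([px[0],px[1],1.]); return C+v*(z-C[2])/v[2]
E
python3 - <<'E'
from h import *
snap("scene","pics/a.png");snap("side","pics/b.png")
o=observe();print(o["position"],o["tool_rot"],o["time_s"],env.tcp_to_grasp)
E
```

```text
[0.1675298  0.52360116 0.23078854] [[-9.52402893e-01  3.04841504e-01 -6.21557556e-04]
 [ 3.04842028e-01  9.52402301e-01 -1.09364521e-03]
 [ 2.58584397e-04 -1.23106773e-03 -9.99999209e-01]] 0.1 0.0187
```

View pics/a.png

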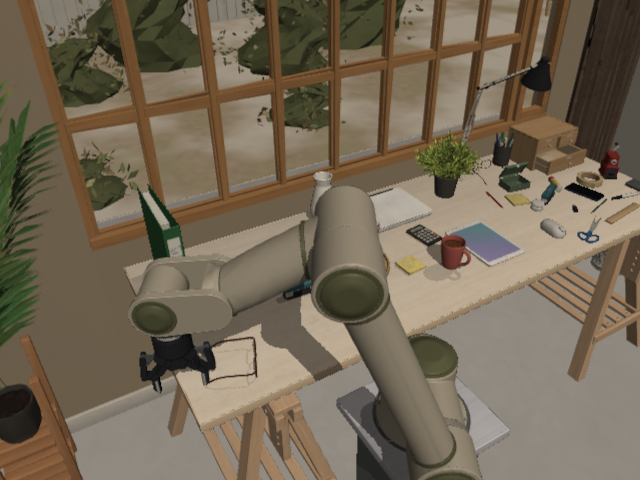

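View pics/b.png

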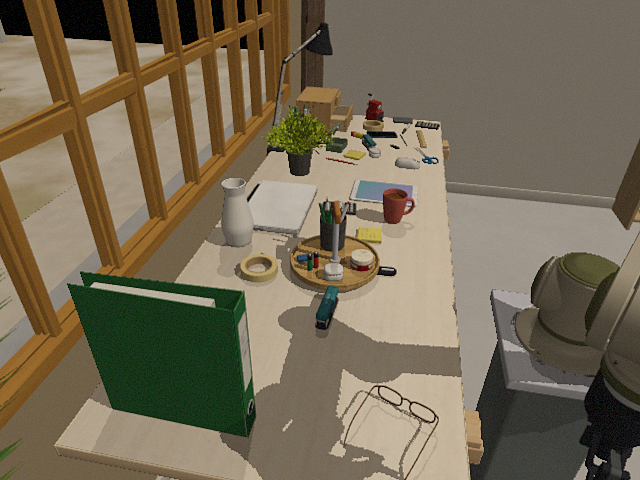

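The side view shows the caddy at about (335,262), its tongue to the right at (390,271), and the pen pot on the far side at (332,235). The scene view is blocked by the arm. I'll enlarge the side view.

```bash
python3 - <<'E'
from h import *
i=cv2.imread("pics/b.png")[185:335,225:425]; cv2.imwrite("pics/b2.png",cv2.resize(i,(800,600),interpolation=cv2.INTER_CUBIC))
E
```

```text
(no output)
```

View pics/b2.png

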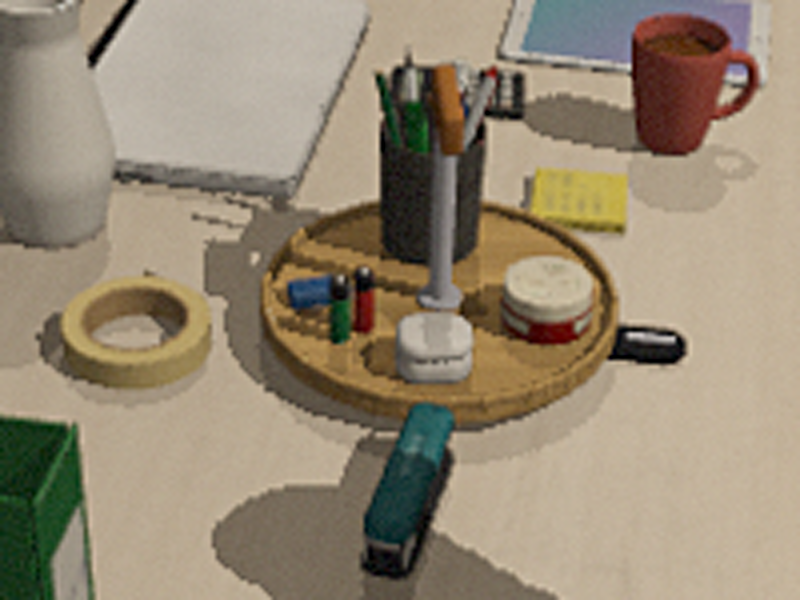

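The enlarged crop shows the grip bar nearly end-on at (448,108). The column base is at (440,300), the pot foot at about (430,245) and the tongue tip at (684,342).

```bash
python3 - <<'E'
from h import *
c=lambda x,y:(225+x/4-.4,185+y/4-.4)
f="pics/b.png"
P={k:at_z(f,c(*p),z) for k,p,z in [("bar",(448,108),.181),("colbase",(440,300),.026),("pot",(430,245),.026),("potTop",(434,135),.126),("tongue",(684,342),.010),("rimL",(262,285),.034),("rimR",(618,300),.034),("pens",(425,60),.17)]}
for k,v in P.items(): print(k,v.round(3))
a=P["colbase"]; 
for k in("pot","tongue"):
  d=P[k]-a; print(k,np.hypot(*d[:2]),np.degrees(np.arctan2(d[1],d[0])))
d=np.load(f+".npz");R=cv2.Rodrigues(d["rvec"])[0];print(-R.T@d["tvec"].ravel())
E
```

```text
bar [ 0.588 -0.17   0.181]
colbase [ 0.587 -0.166  0.026]
pot [ 0.606 -0.235  0.026]
potTop [ 0.605 -0.226  0.126]
tongue [ 0.413 -0.175  0.01 ]
rimL [ 0.712 -0.147  0.034]
rimR [ 0.462 -0.182  0.034]
pens [ 0.617 -0.254  0.17 ]
pot 0.07066199766290435 -74.69214957925726
tongue 0.17448736865382622 -177.27994406368495
[0.44079541 0.89910201 0.78956788]
```

The axis is at about (0.587,-0.167). The rim midpoint agrees, with a span of 0.25 against the stated 0.256. The pot lies at -75° and the tongue at about -178°, so roughly 103° clockwise remains. The tool y axis should be near yaw 15°. I'll move over it at a raised height and turn the wrist.

```bash
python3 -m jog '[[0,0,0,-0.04,-0.035,-0.006,100],[0,0,0,-0.04,-0.035,-0.006,100],[0,0,0,-0.04,-0.035,-0.006,100],[0,0,0,-0.04,-0.035,-0.006,100],[0,0,0,-0.04,-0.035,-0.006,100],[0,0,0,-0.04,-0.035,-0.006,100],[0,0,0,-0.04,-0.035,-0.006,100],[0,0,0,-0.04,-0.035,-0.006,100],[0,0,0,-0.04,-0.035,-0.006,100],[0,0,0,-0.04,-0.035,-0.006,100]]'
python3 -m jog '[[0,0,0,-0.04,-0.035,0,100],[0,0,0,-0.04,-0.035,0,100],[0,0,0,-0.04,-0.035,0,100],[0,0,0.166,0,0,0,100],[0,0,0.166,0,0,0,100],[0,0,0.166,0,0,0,100],[0,0,0.166,0,0,0,100],[0,0,0.166,0,0,0,100],[0,0,0.166,0,0,0,100],[0,0,0,0,0,0,100]]'
python3 - <<'E'
from h import *
snap("wrist","pics/c.png");o=observe();print(o["position"],o["tool_rot"],o["time_s"],o["q"])
E
```

```text
time_s: 1.35
position: [0.4424, 0.0669, 0.2914]
tool_rot: [[-0.952, 0.305, -0.0], [0.305, 0.952, 0.0], [0.0, 0.0, -1.0]]
ft_force: [0.5, 0.6, 0.2]
grip_width: 0.0856
gripper_force: 0.0
time_s: 2.6
position: [0.5241, -0.068, 0.291]
tool_rot: [[-0.263, 0.965, -0.001], [0.965, 0.263, 0.0], [0.0, -0.001, -1.0]]
ft_force: [-0.5, 0.3, 0.8]
grip_width: 0.085
gripper_force: 0.0
[ 0.52410861 -0.06804697  0.29106115] [[-2.65215478e-01  9.64188984e-01 -5.94655512e-04]
 [ 9.64189112e-01  2.65215620e-01  1.74438991e-04]
 [ 3.25904084e-04 -5.27096450e-04 -9.99999808e-01]] 2.65 [-2.02419177e+01  1.75574602e+01  7.09159849e+01 -2.41167622e-03
  9.15619798e+01 -3.56217454e+01]
```

View pics/c.png

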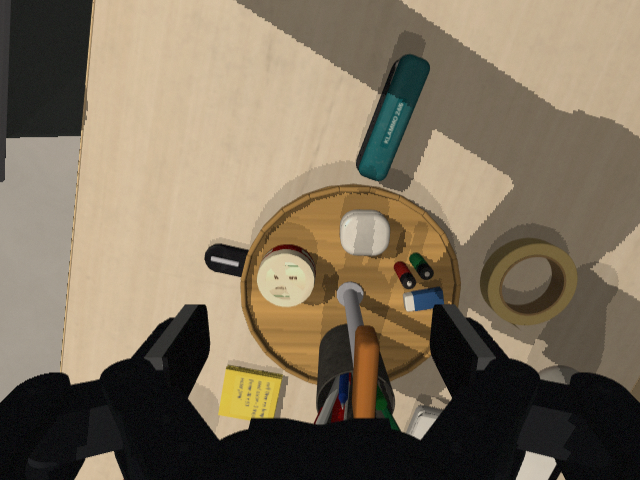

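The wrist view shows the grip bar from (368,328) to about (366,418). The column base is at (350,293), the pot lies behind the bar, and the tongue runs from (208,258).

```bash
python3 - <<'E'
from h import *
f="pics/c.png"
p=[at_z(f,(368,332),.192),at_z(f,(365.5,414),.192)]
d=p[0]-p[1];print(p,np.linalg.norm(d),np.degrees(np.arctan2(d[1],d[0])),(p[0]+p[1])/2)
b=at_z(f,(350,293),.026);t=at_z(f,(206,257),.010);print(b,t,np.degrees(np.arctan2(*(t-b)[1::-1])), np.linalg.norm((t-b)[:2]))
for u in((242,284),(460,284),(354,186)):print(at_z(f,u,.034))
s0=at_z(f,(212,258),.010);s1=at_z(f,(238,263),.010);print(np.degrees(np.arctan2(*(s0-s1)[1::-1])))
E
```

```text
[array([ 0.57535337, -0.12360791,  0.192     ]), array([ 0.59484922, -0.19219192,  0.192     ])] 0.0713011621437474 105.86845829557672 [ 0.58510129 -0.15789991  0.192     ]
[ 0.58778909 -0.16630485  0.026     ] [ 0.41266277 -0.17371293  0.01      ] -177.57775746541154 0.1752829429030943
[ 0.46363926 -0.1850667   0.034     ]
[ 0.70436824 -0.11888223  0.034     ]
[ 0.55488495 -0.04360005  0.034     ]
-176.30434575013692
```

```bash
python3 -m jog '[[0,0,0,-0.0365,0.0118,0,100],[0,0,0,-0.0365,0.0118,0,100],[0,0,0,-0.0365,0.0118,0,100],[0,0,0,0,0,0,100],[0,0,0,0,0,0.04,100],[0,0,0,0,0,0.04,100],[0,0,0,0,0,0.025,100],[0,0,0,0,0,0.018,100],[0,0,0,0,0,0,100]]'
python3 - <<'E'
from h import *
snap("side","pics/d.png");snap("wrist","pics/d2.png")
i=cv2.imread("pics/d.png")[185:335,225:425]; j=cv2.imread("pics/d2.png")
cv2.imwrite("pics/d3.png",np.hstack([cv2.resize(i,(400,300),interpolation=cv2.INTER_CUBIC),cv2.resize(j,(400,300))]))
E
```

```text
time_s: 3.78
position: [0.5863, -0.1637, 0.1674]
tool_rot: [[-0.264, 0.964, -0.002], [0.964, 0.264, 0.001], [0.002, -0.002, -1.0]]
ft_force: [0.2, -0.4, 1.5]
grip_width: 0.0857
gripper_force: 0.0
```

View pics/d3.png

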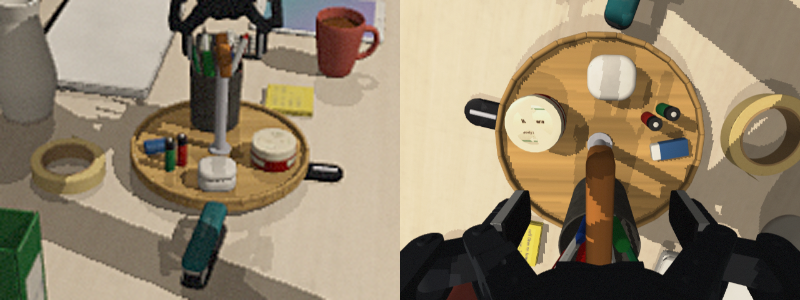

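The bar is centred between the open fingers, so I'll close on it.

```bash
python3 -m jog '[[0,0,0,0,0,0,50],[0,0,0,0,0,0,25],[0,0,0,0,0,0,5],[0,0,0,0,0,0,5],[0,0,0,0,0,0,5],[0,0,0,0,0,0,5]]' 60
python3 -c "
from h import *
o=observe();print(o['q'],o['wrist_torque'])"
```

```text
time_s: 4.62
position: [0.5867, -0.1646, 0.1686]
tool_rot: [[-0.262, 0.965, -0.001], [0.965, 0.262, -0.0], [-0.0, -0.001, -1.0]]
ft_force: [-5.3, -0.5, 4.7]
grip_width: 0.0151
gripper_force: 60.9
[-2.67748117e+01  3.05103144e+01  7.02583071e+01 -2.70414818e-02
  7.92518862e+01 -4.19495642e+01] [-0.02944638  0.79527283  0.02320546]
```

Gripped at 15 mm with 61 N. Next I turn clockwise, which is +z in the tool frame.

```bash
python3 -m jog '[[0,0,0.06,0,0,0,5],[0,0,0.1,0,0,0,5],[0,0,0.12,0,0,0,5],[0,0,0.12,0,0,0,5],[0,0,0.12,0,0,0,5],[0,0,0.12,0,0,0,5],[0,0,0.12,0,0,0,5],[0,0,0.12,0,0,0,5],[0,0,0.1,0,0,0,5],[0,0,0.02,0,0,0,5]]'
python3 -c "
from h import *
o=observe();print(o['q'],o['wrist_torque'])"
python3 -m jog '[[0,0,0.1,0,0,0,5],[0,0,0.12,0,0,0,5],[0,0,0.12,0,0,0,5],[0,0,0.12,0,0,0,5],[0,0,0.1,0,0,0,5],[0,0,0.06,0,0,0,5],[0,0,0,0,0,0,5]]'
python3 -c "
from h import *
o=observe();print(o['q'],o['wrist_torque'],np.degrees(np.arctan2(o['tool_rot'][1][1],o['tool_rot'][0][1])))"
```

```text
time_s: 5.88
position: [0.5897, -0.1653, 0.1686]
tool_rot: [[0.672, 0.741, 0.007], [0.741, -0.672, -0.002], [0.003, 0.007, -1.0]]
ft_force: [13.7, -3.3, -0.9]
grip_width: 0.0149
gripper_force: 60.1
[-2.67505605e+01  3.06168723e+01  7.00578848e+01  7.57372411e-02
  7.89155830e+01  1.54280104e+01] [-0.39386117 -1.42507931  0.19508408]
time_s: 6.75
position: [0.5908, -0.167, 0.1687]
tool_rot: [[0.977, 0.212, 0.01], [0.212, -0.977, -0.005], [0.009, 0.007, -1.0]]
ft_force: [19.0, -11.2, -5.3]
grip_width: 0.0147
gripper_force: 59.7
[-2.68224419e+01  3.06674212e+01  6.99572587e+01 -8.26821604e-04
  7.87463661e+01  5.09127290e+01] [-1.29150652 -2.1583195  -0.01477229] -77.73670438013124
```

Some side load shows a small axis offset, so I'll ease that off and then feel for the stop.

```bash
cat > s.py <<'E'
from h import *
o=observe();print("torque",np.round(o['wrist_torque'],2),"yaw",np.degrees(np.arctan2(o['tool_rot'][1][1],o['tool_rot'][0][1])))
E
python3 -m jog '[[0,0,0,0.0026,0.0021,0,5],[0,0,0.04,0,0,0,5],[0,0,0.03,0,0,0,5],[0,0,0.03,0,0,0,5],[0,0,0,0,0,0,5]]'; python3 s.py
python3 -m jog '[[0,0,0.03,0,0,0,5],[0,0,0.03,0,0,0,5],[0,0,0,0,0,0,5]]'; python3 s.py
python3 -m jog '[[0,0,0.03,0,0,0,5],[0,0,0,0,0,0,5]]'; python3 s.py
```

```text
time_s: 7.38
position: [0.5908, -0.1673, 0.1686]
tool_rot: [[0.993, 0.114, 0.002], [0.114, -0.993, -0.002], [0.002, 0.003, -1.0]]
ft_force: [1.3, -6.2, 2.6]
grip_width: 0.0151
gripper_force: 60.9
torque [-0.81 -0.05 -0.04] yaw -83.42669881189323
time_s: 7.75
position: [0.5908, -0.1675, 0.1686]
tool_rot: [[0.999, 0.054, 0.002], [0.054, -0.999, -0.003], [0.002, 0.003, -1.0]]
ft_force: [1.8, -7.5, 1.5]
grip_width: 0.0147
gripper_force: 60.8
torque [-0.9  -0.12  0.02] yaw -86.87691557053651
time_s: 8.0
position: [0.5908, -0.1676, 0.1686]
tool_rot: [[1.0, 0.026, 0.002], [0.026, -1.0, -0.003], [0.002, 0.003, -1.0]]
ft_force: [2.2, -8.2, 2.3]
grip_width: 0.015
gripper_force: 60.9
torque [-0.97 -0.04  0.81] yaw -88.49499138173698
```

The z torque jumped to 0.81 N m near yaw -88°, which is the expected stop. I'll press a little more and check with a picture.

```bash
python3 -m jog '[[0,0,0.02,0,0,0,5],[0,0,0,0,0,0,5],[0,0,0,0,0,0,5]]'; python3 s.py
python3 - <<'E'
from h import *
snap("side","pics/e.png");snap("wrist","pics/e2.png")
i=cv2.imread("pics/e.png")[185:335,225:425]; j=cv2.imread("pics/e2.png")
cv2.imwrite("pics/e3.png",np.hstack([cv2.resize(i,(400,300),interpolation=cv2.INTER_CUBIC),cv2.resize(j,(400,300))]))
E
```

```text
time_s: 8.38
position: [0.591, -0.1676, 0.1687]
tool_rot: [[1.0, 0.007, 0.003], [0.007, -1.0, -0.003], [0.003, 0.004, -1.0]]
ft_force: [2.3, -9.0, 0.9]
grip_width: 0.0149
gripper_force: 64.4
torque [-1.03 -0.28  1.17] yaw -89.58872784324382
```

View pics/e3.png

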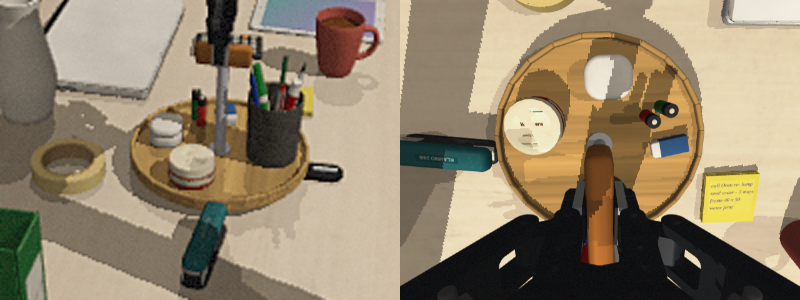

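The pot stands over the tongue, the stapler, tape, pad and mug are where they were, and the torque shows firm contact with the stop. I'll check it is steady and then hand in.

```bash
python3 -m jog '[[0,0,0,0,0,0,5],[0,0,0,0,0,0,5],[0,0,0,0,0,0,5],[0,0,0,0,0,0,5]]'; python3 s.py; python3 -c "
from rig import job
print(job.close_job())"
```

```text
time_s: 8.98
position: [0.591, -0.1676, 0.1686]
tool_rot: [[1.0, 0.007, 0.003], [0.007, -1.0, -0.004], [0.003, 0.004, -1.0]]
ft_force: [2.4, -8.5, 0.3]
grip_width: 0.0151
gripper_force: 64.4
torque [-1.   -0.32  1.16] yaw -89.5873250582326
the job is handed in; nothing more can be done
None
```

I turned the caddy clockwise to its stop with the pen pot over the front tongue, and handed the job in at about 9 s with the gripper still holding the bar (64 N grip, about 1.2 N m against the stop); the stapler, tape, sticky notes and mug looked unmoved in the last pictures, the calculator and spectacles were not re-checked, and the hand-in gave no verdict.

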